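# Lids on the cookie tins

### The job

Close the two white cookie tins, the round one and the square one: set each tin's own wooden lid on it, right way up and fully seated, the square lid lined up with its tin. Set the lids down gently rather than dropping them, and leave the tins standing where they are.

Things in the scene. Friction and masses are not known exactly. Their poses are not given: they have to be found in the camera images.
- round_tin: open round white tin, 104 mm outside diameter, 60 mm tall, wall 3 mm (mouth 98 mm wide), standing loose on the table, about 0.55 kg with the flower-shaped cookies in it, whose tops stay more than 18 mm below the rim. Origin: centre of its underside; z up. With its lid seated, the lid's underside is 52 mm above the table.
- square_tin: open square white tin, 104 x 104 mm outside, 60 mm tall, wall 3 mm (mouth 98 x 98 mm), standing loose on the table, about 0.55 kg with the cookies in it, whose tops stay more than 18 mm below the rim. Origin: centre of its underside; x and y along its sides, z up. With its lid seated, the lid's underside is 52 mm above the table.
- round_lid_center (a point): the larger round lid (the 74 mm one fits neither tin): dark wood, 0.12 kg, right way up on the table, 47 mm tall: 80 mm round plug below, 8 mm high (goes into the mouth); 116 mm round plate, 5 mm thick (rests on the rim); round steel knob, 28 mm across, 34 mm tall. Point: on the lid's axis, 23.5 mm above its underside, 10.5 mm above the plate's top. z up.
- square_lid_center (a point): the only square lid: dark wood, 0.12 kg, right way up on the table, 47 mm tall: 78 mm square plug below, 8 mm high (goes into the mouth); 116 mm square plate, 5 mm thick (rests on the rim); steel knob 28 mm square, sides parallel to the lid's, 34 mm tall. Point: on the lid's axis, 23.5 mm above its underside, 10.5 mm above the plate's top. z up, x and y along its sides (any quarter turn fits).
Mind the look-alikes: they are no part of the job. What is shaped like the part that bears round_lid_center but red is not meant.

How it is judged:
By the outcome, as a careful person would: the job done as asked, in the order asked, and still so for the second after the job is handed in, with the robot touching nothing.
It also fails if it takes over 64 s, if anything falls off the work surface, if the arm or the gripper's body presses on something with over 40 N, if the wrist force passes 120 N, or if a joint passes its speed limit or range.

### The arm

A 7-joint arm with a two-finger parallel gripper is mounted at the origin on the work surface. World frame = base frame: x ahead of the robot, y to its left, z up, the work surface at z = 0. Lengths are in m, angles in rad, forces in N, time in s.
With the tool pointing down it reaches from about 0.4 to 0.925 m from the base axis. Payload 5.6 kg.
Tool frame: the origin (TCP) lies midway between the tips of the shut fingers; the grasp point (between the pads) lies 19 mm behind it; z points along the fingers, y is the line along which they close (so a half turn about z gives the same grasp; the last joint's range is limited). The gripper opens to 85 mm and grips with 20 to 120 N. Pads are 22 mm wide; open, the fingers measure 114 mm over their backs; the gripper's body (76 mm by 85 mm) begins 54 mm behind the grasp point. The pads swing forward as they close: fully open they stand 13 mm farther back than shut.
Start: joints at [-1.204, 0.468, -0.012, 1.603, 0.006, 1.071, -0.056], TCP at [0.259, 0.596, 0.231] pointing down, gripper open.
Joint ranges: [-2.53, 2.53], [-0.31, 2.02], [-1.57, 1.55], [0.28, 2.44], [-1.29, 4.43], [0.15, 1.84], [-2.92, 2.92]. Speed limits (rad/s): [2.57, 2.57, 3.14, 3.14, 3.14, 3.14, 3.14].

### API

Orientations are given as a unit quaternion [x, y, z, w].
In Python, from cell import * gives the robot as it stands.
- The arm moves only by the tool carry_out, never from a script. Its argument "series" is a list that holds one entry, the list of rows, each a list of 7 numbers: the shift along the tool's x, y, z in cm, then the turn, a rotation vector about the tool's x, y, z in rad, then the finger opening in cm, from 0 to 8.54. In form: [[[tx, ty, tz, ax, ay, az, jaw], ...]]. A call has 1 to 12 rows; each row shifts and turns the commanded pose from where the row before left it, along the tool's axes as they then stand; what a row does not reach is not made up. A row lasts 1/12 s, in which the tool goes at most 41.7 mm and 7.16 degrees, less where a joint would pass 70% of its speed; a pose out of reach is approached as far as the arm can. A call is refused whole if a number of a shift passes 4.17 or a number of a turn 0.125, either way. A call with a gripper value outside its range is refused whole. The fingers move at their own pace and stop on an object; "force" is the grip in N (left out, the last holds). Time passes only in rows, so rows that do not move let the fingers close. It gives the time, the measured TCP pose, the force, the opening and the grip force at its end, in the units of the state.
- get_state(): the state, without advancing time (a new reading comes with each control period).
- capture(name): name is "side" or "top"; returns the picture (400x640x3 uint8, red, green, blue); there is no depth.
- camera_info(name): a dict with "K" (3x3 intrinsics, pixels), "cam_to_world" (4x4, takes a point from camera to world coordinates). Camera axes: x right, y up, looking along -z (the intrinsics and any distortion apply to the point x, -y, -z); pixel columns grow to the right and rows downward; lengths in m; the calibration is good to about 2 mm. A picture is of the moment at which its call begins. camera_info takes no time and is no camera call.
- job_done(): hands the job in; it is judged then, once.
Trained networks look in the newest picture that a camera, given by its name, has taken for a name from the list of things; names that differ only in an ending like _2 or _b are one class to them, and where a whole thing is asked for, a point or a joint stands for the part that bears it (a point fixed in the world has none). Each returns a list of dicts, best first, with "conf" (0 to 1); they miss things now and then, are a little off and sometimes report something else, mostly with a low value. They report only what shows in the picture. A call takes as long as a camera call. They do not tell look-alikes from the thing itself.
- boxes_of(camera, label): "at" ([x, y, z] in m, in world coordinates, good to about 4 mm: the middle of the surface that is visible of it).
The state is a dict: "t": time; "joint_pos": joint angles; "qd": joint speeds; "tau": joint torques, N m; "tcp_pos": TCP position; "orientation": TCP orientation; "ft_force": force on the tool from outside, world axes, zero at the start; "torque": the same for the moment, N m; "finger_gap": opening from 0.0 (shut) to 1.0 (fully open); "gripper_force": force on a finger pad.
Only numpy, scipy, OpenCV 4.12 (cv2) and the standard library are available. Lean on these libraries where they do the work, as an engineer would, in place of code of your own. Each camera call takes 0.05 s, during which the arm holds its last target. There are 200 camera calls.

## Working session

There is one attempt and no reset: what is moved stays moved. The work goes in short steps, Python scripts to look and compute and a tool call to move; the robot and the scene stay as the last step left them, time stands still between calls to the robot, and variables do not carry over. Pictures are saved under pics/ and viewed, at most 10 in all, crops included, and the job is handed in when it is done.

Besides the shell and the picture viewer there is one more tool, called after "Request:" as name(argument=value, ...), one argument or row to a line, values as JSON. carry_out: Moves the arm, as the interface text tells. Its arguments: {"type":"object","properties":{"series":{"type":"array"},"force":{"type":"number"}},"required":["series"]}

```bash
mkdir -p pics; ls; python3 - <<'E'
from cell import *
import cv2,numpy as np
for c in("top","side"):
    im=capture(c); cv2.imwrite(f"pics/{c}0.png",im[:,:,::-1])
    i=camera_info(c);print(c,np.round(i["K"],1).tolist(),np.round(i["cam_to_world"],3).tolist(),[k for k in i])
    for l in("round_tin","square_tin","round_lid_center","square_lid_center"):
        print(l,[(np.round(d["at"],3).tolist(),round(d["conf"],2)) for d in boxes_of(c,l)])
print(get_state())
E
```

```text
pics
top [[407.5, 0.0, 316.8], [0.0, 407.5, 199.8], [0.0, 0.0, 1.0]] [[-0.048, 0.975, -0.217, 0.369], [-0.999, -0.047, 0.013, -0.035], [0.002, 0.217, 0.976, 1.052], [0.0, 0.0, 0.0, 1.0]] ['K', 'cam_to_world']
round_tin [([0.642, 0.182, 0.03], 0.67)]
square_tin [([0.454, -0.191, 0.027], 0.96)]
round_lid_center [([0.792, 0.181, 0.018], 0.96), ([0.639, -0.122, 0.014], 0.91), ([0.396, -0.393, 0.015], 0.78), ([0.725, -0.305, 0.014], 0.68)]
square_lid_center [([0.446, 0.264, 0.017], 0.67)]
side [[402.0, 0.0, 322.9], [0.0, 402.0, 205.4], [0.0, 0.0, 1.0]] [[0.978, 0.155, -0.138, 0.443], [-0.208, 0.737, -0.643, -0.669], [0.002, 0.657, 0.753, 0.769], [0.0, 0.0, 0.0, 1.0]] ['K', 'cam_to_world']
round_tin [([0.634, 0.17, 0.036], 0.65)]
square_tin []
round_lid_center [([0.721, -0.314, 0.018], 0.8), ([0.791, 0.171, 0.013], 0.78), ([0.403, -0.406, 0.012], 0.72), ([0.634, -0.132, 0.016], 0.59)]
square_lid_center [([0.441, 0.26, 0.015], 0.89)]
{'t': 0.5, 'joint_pos': array([-1.20399944,  0.4674781 , -0.01160104,  1.60275152,  0.00599583,
        1.07139231, -0.05630132]), 'qd': array([-0.00088998, -0.00017853,  0.00070336,  0.00018653,  0.00049514,
       -0.00062371, -0.00129774]), 'tau': array([-5.77094142e-04, -5.31771111e+01,  2.12104898e-02, -2.51404613e+01,
        1.14978460e-02,  2.00079194e-03,  1.25854186e-05]), 'tcp_pos': array([0.25900682, 0.59614836, 0.23128321]), 'orientation': array([ 2.03503696e-01,  9.79074178e-01, -5.47224266e-08,  1.80922886e-05]), 'ft_force': array([-0.18289923, -0.18127313, -0.98347147]), 'torque': array([ 0.03813937, -0.03406894,  0.00977318]), 'gripper_force': 0.0, 'finger_gap': 1.0002786885286514}
```

View pics/top0.png

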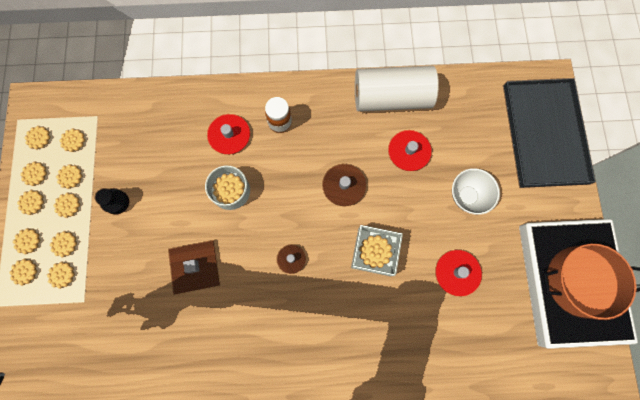

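View pics/side0.png

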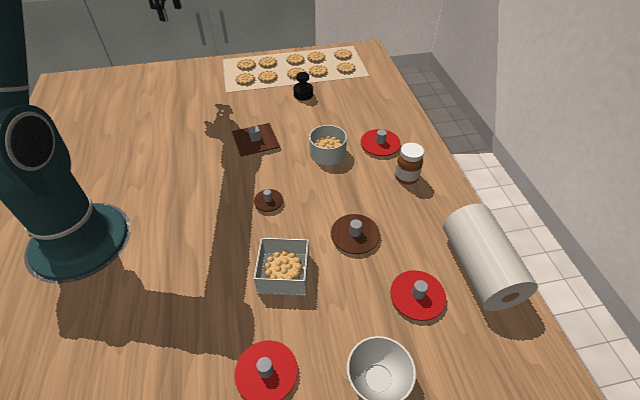

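The top view shows these round-lid candidates:
- Dark brown, large, at (345,185).
- Dark brown, small, at (291,259). This is the 74 mm one, so not wanted.
- Red, at (229,134), (410,150) and (459,272). Not wanted.

I choose (345,185). The square lid is at (194,267). The round tin is at (228,187) and the square tin at (378,250). The bowl at (476,191) is not a tin.

Next I refine the poses with an outline fit in both views.

```bash
cat > h.py <<'E'
from cell import *
import cv2,numpy as np
from scipy.optimize import differential_evolution as DE
from scipy.spatial.transform import Rotation as R
def proj(c,P):
    i=camera_info(c);T=np.linalg.inv(np.array(i["cam_to_world"]));p=P@T[:3,:3].T+T[:3,3]
    q=p*[1,-1,-1];u=q@np.array(i["K"]).T;return (u[:,:2]/u[:,2:]).astype(np.float32)
t=np.linspace(0,2*np.pi,160,endpoint=False)
circ=np.c_[np.cos(t),np.sin(t)]
s=np.linspace(-1,1,40);sq=np.r_[np.c_[s,s*0+1],np.c_[s,s*0-1],np.c_[s*0+1,s],np.c_[s*0-1,s]]
def pts(shape,p,parts):
    c,sn=np.cos(p[2]),np.sin(p[2]);o=[]
    for w,z in parts:
        q=(circ if shape=="r" else sq)*w/2@np.array([[c,sn],[-sn,c]]);o.append(np.c_[q+p[:2],np.full(len(q),z)])
    return np.vstack(o)
def grad(im):
    g=cv2.GaussianBlur(im,(0,0),1.0).astype(np.float32)
    m=np.sqrt(sum(cv2.Sobel(g,cv2.CV_32F,*d)**2 for d in((1,0),(0,1))).max(2));return np.minimum(m,150)
def fit(G,shape,x0,parts,r=.02):
    def f(p):
        tot=0
        for c,g in G.items():
            u=proj(c,pts(shape,p,parts));tot-=cv2.remap(g,u[:,:1],u[:,1:],1).mean()
        return tot
    a=np.pi/4 if shape=="s" else 1e-6
    s=DE(f,[(x0[0]-r,x0[0]+r),(x0[1]-r,x0[1]+r),(-a,a)],seed=0,popsize=12,maxiter=60);return s.x,s.fun
LID=[(.116,.013)];TIN=[(.104,.06),(.098,.06)]
E
python3 - <<'E'
from h import *
I={c:cv2.imread(f"pics/{c}0.png") for c in("top","side")}
G={c:grad(I[c]) for c in I}
vis=[]
for n,sh,x0,pa in(("rlid","r",(.637,-.127),LID),("rtin","r",(.64,.176),TIN),("slid","s",(.444,.262),LID),("stin","s",(.454,-.19),TIN)):
    for gs in(("top","side"),("top",),("side",)):
        p,v=fit({c:G[c] for c in gs},sh,x0,pa); print(n,gs,np.round(p,4),round(v,1))
        if len(gs)==2: P=p
    row=[]
    for c in("top","side"):
        im=cv2.resize(I[c],None,fx=3,fy=3,interpolation=2)
        u=proj(c,pts(sh,P,pa))*3+1
        for q in u[::2]: cv2.circle(im,tuple(int(v) for v in q),0,(0,255,0),-1)
        m=u.mean(0).astype(int);x=max(0,m[0]-95);y=max(0,m[1]-95);row.append(im[y:y+190,x:x+190])
    vis.append(np.vstack(row))
cv2.imwrite("pics/fit.png",np.hstack(vis))
E
```

```text
rlid ('top', 'side') [ 0.6375 -0.1248  0.    ] -273.8
rlid ('top',) [ 0.6392 -0.1251  0.    ] -149.3
rlid ('side',) [ 0.6372 -0.1246  0.    ] -125.0
rtin ('top', 'side') [0.6389 0.1772 0.    ] -282.6
rtin ('top',) [0.6407 0.1763 0.    ] -146.1
rtin ('side',) [0.6383 0.1793 0.    ] -141.3Traceback (most recent call last):
  File "<stdin>", line 7, in <module>
  File "h.py", line 26, in fit
    s=DE(f,[(x0[0]-r,x0[0]+r),(x0[1]-r,x0[1]+r),(-a,a)],seed=0,popsize=12,maxiter=60);return s.x,s.fun
    return fun(*args, **kwargs)
    ret = solver.solve()
    next(self)
    ~~~~^^^^^^
    energy = self.func(parameters)
    return self.f(x, *self.args)
           ~~~~~~^^^^^^^^^^^^^^^
  File "h.py", line 23, in f
    u=proj(c,pts(shape,p,parts));tot-=cv2.remap(g,u[:,:1],u[:,1:],1).mean()
  File "h.py", line 6, in proj
    i=camera_info(c);T=np.linalg.inv(np.array(i["cam_to_world"]));p=P@T[:3,:3].T+T[:3,3]
ValueError: time passes only in moves, steps and waits
```

```bash
sed -i 's/^def proj/CI={c:camera_info(c) for c in("top","side")}\ndef proj/; s/i=camera_info(c);T/i=CI[c];T/' h.py
python3 - <<'E'
from h import *
I={c:cv2.imread(f"pics/{c}0.png") for c in("top","side")}
G={c:grad(I[c]) for c in I}
vis=[]
for n,sh,x0,pa in(("rlid","r",(.637,-.127),LID),("rtin","r",(.64,.176),TIN),("slid","s",(.444,.262),LID),("stin","s",(.454,-.19),TIN)):
    for gs in(("top","side"),("top",),("side",)):
        p,v=fit({c:G[c] for c in gs},sh,x0,pa); print(n,gs,np.round(p,4),round(v,1))
        if len(gs)==2: P=p
    row=[]
    for c in("top","side"):
        im=cv2.resize(I[c],None,fx=3,fy=3,interpolation=2)
        u=proj(c,pts(sh,P,pa))*3+1
        for q in u[::2]: cv2.circle(im,tuple(int(v) for v in q),0,(0,255,0),-1)
        m=u.mean(0).astype(int);x=max(0,m[0]-95);y=max(0,m[1]-95);row.append(im[y:y+190,x:x+190])
    vis.append(np.vstack(row))
cv2.imwrite("pics/fit.png",np.hstack(vis))
E
```

```text
rlid ('top', 'side') [ 0.6375 -0.1248  0.    ] -273.8
rlid ('top',) [ 0.6392 -0.1251  0.    ] -149.3
rlid ('side',) [ 0.6372 -0.1246  0.    ] -125.0
rtin ('top', 'side') [0.6389 0.1772 0.    ] -282.6
rtin ('top',) [0.6407 0.1763 0.    ] -146.1
rtin ('side',) [0.6383 0.1793 0.    ] -141.3
slid ('top', 'side') [0.4427 0.2691 0.1402] -260.6
slid ('top',) [0.4438 0.2686 0.1324] -133.7
slid ('side',) [0.4421 0.2686 0.129 ] -127.6
stin ('top', 'side') [ 0.4594 -0.1927 -0.2459] -266.2
stin ('top',) [ 0.461  -0.1937 -0.2521] -137.5
stin ('side',) [ 0.4597 -0.1908 -0.2371] -140.3
```

View pics/fit.png

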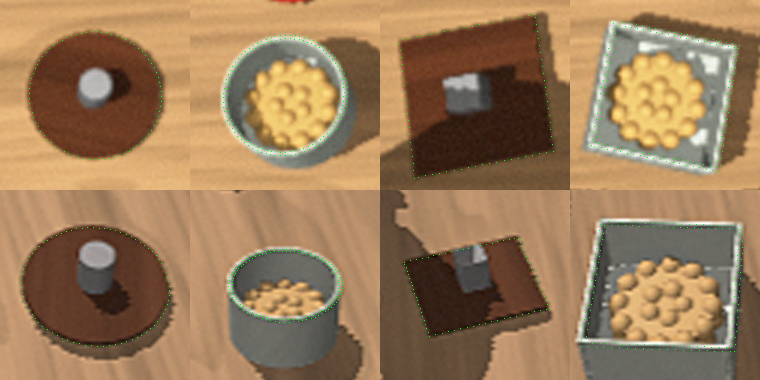

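The fits agree closely with the images: the green outlines lie on all four rims and edges. I use these poses:

| Part | x (m) | y (m) | Yaw (rad) |
|---|---|---|---|
| Round lid | 0.638 | -0.125 | – |
| Round tin | 0.639 | 0.177 | – |
| Square lid | 0.443 | 0.269 | 0.133 |
| Square tin | 0.460 | -0.1925 | -0.246 |

First I turn the tool so that tool y is world X and tool x is world Y.

Request:
carry_out(
  series=[
    [[0,0,0,0,0,0.116,8.5],[0,0,0,0,0,0.116,8.5],[0,0,0,0,0,0.116,8.5],[0,0,0,0,0,0.116,8.5],[0,0,0,0,0,0.116,8.5],[0,0,0,0,0,0.116,8.5],[0,0,0,0,0,0.116,8.5],[0,0,0,0,0,0.116,8.5],[0,0,0,0,0,0.116,8.5],[0,0,0,0,0,0.117,8.5],[-3,1.6,0,0,0,0,8.5],[-3,1.6,0,0,0,0,8.5]],
  ],
  force=40,
)

```text
t: 1.5
tcp_pos: [0.2894, 0.537, 0.2308]
orientation: [0.706, 0.709, -0.0, -0.0]
ft_force: [2.3, -0.5, 0.4]
finger_gap: 0.994
gripper_force: 0.0
```

Request:
carry_out(
  series=[
    [[-3.3,1.73,0,0,0,0,8.5],[-3.3,1.73,0,0,0,0,8.5],[-3.3,1.73,0,0,0,0,8.5],[-3.3,1.73,0,0,0,0,8.5],[-3.3,1.73,0,0,0,0,8.5],[-3.3,1.73,0,0,0,0,8.5],[-3.3,1.73,0,0,0,0,8.5],[-3.3,1.73,0,0,0,0,8.5],[-3.3,1.73,0,0,0,0,8.5],[-3.3,1.73,0,0,0,0,8.5],[-3.3,1.73,0,0,0,0,8.5],[-3.3,1.73,0,0,0,0,8.5]],
  ],
)

```text
t: 2.5
tcp_pos: [0.4992, 0.1385, 0.2317]
orientation: [0.707, 0.707, 0.001, 0.0]
ft_force: [0.7, 0.3, -0.8]
finger_gap: 0.996
gripper_force: 0.0
```

Request:
carry_out(
  series=[
    [[-3.3,1.73,0,0,0,0,8.5],[-3.3,1.73,0,0,0,0,8.5],[-3.3,1.73,0,0,0,0,8.5],[-3.3,1.73,0,0,0,0,8.5],[-3.3,1.73,0,0,0,0,8.5],[-3.3,1.73,0,0,0,0,8.5],[-3.3,1.73,0,0,0,0,8.5],[-3.3,1.73,0,0,0,0,8.5],[0,0,4,0,0,0,8.5],[0,0,4,0,0,0,8.5],[0,0,3,0,0,0,8.5],[0,0,0,0,0,0,8.5]],
  ],
)

```text
t: 3.5
tcp_pos: [0.6325, -0.1227, 0.1146]
orientation: [0.707, 0.707, -0.004, -0.005]
ft_force: [-1.3, 0.9, -0.2]
finger_gap: 0.99
gripper_force: 0.0
```

Request:
carry_out(
  series=[
    [[-0.1,0.3,2.5,0,0,0,8.5],[0,0,2.5,0,0,0,8.5],[0,0,1.5,0,0,0,8.5],[0,0,0,0,0,0,8.5],[0,0,0,0,0,0,8.5]],
  ],
)

```text
t: 3.92
tcp_pos: [0.6403, -0.1248, 0.0571]
orientation: [0.707, 0.707, 0.0, 0.0]
ft_force: [-0.3, 0.4, 0.9]
finger_gap: 0.995
gripper_force: 0.0
```

Request:
carry_out(
  series=[
    [[0,-0.2,1.5,0,0,0,8.5],[0,0,1.5,0,0,0,8.5],[0,0,1.0,0,0,0,8.5],[0,0,0,0,0,0,8.5],[0,0,0,0,0,0,6],[0,0,0,0,0,0,4],[0,0,0,0,0,0,2],[0,0,0,0,0,0,2],[0,0,0,0,0,0,2],[0,0,0,0,0,0,2],[0,0,0,0,0,0,2],[0,0,0,0,0,0,2]],
  ],
)

```text
t: 4.92
tcp_pos: [0.6386, -0.1249, 0.017]
orientation: [0.707, 0.707, 0.0, 0.0]
ft_force: [-0.1, -1.2, 4.9]
finger_gap: 0.315
gripper_force: 39.6
```

Request:
carry_out(
  series=[
    [[0,0,-1,0,0,0,2],[0,0,-2,0,0,0,2],[0,0,-2,0,0,0,2],[0,0,-3,0,0,0,2],[0,0,-3,0,0,0,2],[0,0,-1,0,0,0,2],[1,0,0,0,0,0,2],[2,0,0,0,0,0,2],[3,0,0,0,0,0,2],[3,0,0,0,0,0,2],[3,0,0,0,0,0,2],[3,0,0,0,0,0,2]],
  ],
)

```text
t: 5.92
tcp_pos: [0.6361, 0.0276, 0.134]
orientation: [0.707, 0.707, -0.001, -0.001]
ft_force: [0.0, -0.2, -0.5]
finger_gap: 0.317
gripper_force: 39.6
```

Request:
carry_out(
  series=[
    [[3,0,0,0,0,0,2],[3,0,0,0,0,0,2],[3,0,0,0,0,0,2],[3,0,0,0,0,0,2],[2,0,0,0,0,0,2],[1,0,0,0,0,0,2],[0.2,0,0,0,0,0,2],[0,0,1,0,0,0,2],[0,0,1,0,0,0,2],[0,0,0,0,0,0,2],[0,0,0,0,0,0,2],[0,0,0,0,0,0,2]],
  ],
)

```text
t: 6.92
tcp_pos: [0.6382, 0.1755, 0.116]
orientation: [0.708, 0.706, -0.0, 0.0]
ft_force: [0.3, -0.3, -1.3]
finger_gap: 0.318
gripper_force: 39.6
```

```bash
cat > look.py <<'E'
import sys;from h import *
n=sys.argv[1];x,y=map(float,sys.argv[2:4]);row=[]
for c in("top","side"):
    im=capture(c)[:,:,::-1];cv2.imwrite(f"pics/{c}{n}.png",im)
    u=proj(c,np.array([[x,y,.09]]))[0].astype(int);a,b=max(0,u[0]-65),max(0,u[1]-75)
    row.append(cv2.resize(im[b:b+150,a:a+130],(390,450),interpolation=2))
cv2.imwrite(f"pics/v{n}.png",np.hstack(row));s=get_state();print(s["t"],s["tcp_pos"],s["ft_force"],s["finger_gap"],s["gripper_force"])
E
python3 look.py 1 .639 .177
```

```text
7.0167 [0.63841507 0.17633529 0.11664575] [ 0.06924968 -0.16337313 -1.29837145] 0.31577740598504406 39.556474685668945
```

View pics/v1.png

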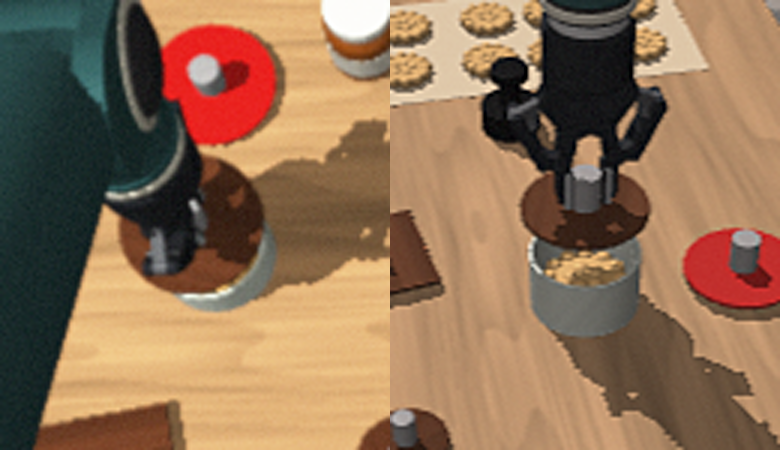

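The round lid hangs level over its tin in both views, at about (195,225) on the left and (585,210) on the right. I lower it.

Request:
carry_out(
  series=[
    [[0,0,1.2,0,0,0,2],[0,0,1.2,0,0,0,2],[0,0,0.8,0,0,0,2],[0,0,0.4,0,0,0,2],[0,0,0.3,0,0,0,2],[0,0,0.3,0,0,0,2],[0,0,0.2,0,0,0,2],[0,0,0.1,0,0,0,2],[0,0,0.1,0,0,0,2],[0,0,0,0,0,0,2],[0,0,0,0,0,0,2]],
  ],
)

```text
t: 7.93
tcp_pos: [0.6382, 0.1772, 0.0706]
orientation: [0.707, 0.707, 0.0, 0.0]
ft_force: [-0.1, -0.2, -1.2]
finger_gap: 0.313
gripper_force: 39.6
```

Request:
carry_out(
  series=[
    [[0,0,0.1,0,0,0,2],[0,0,0.1,0,0,0,2],[0,0,0,0,0,0,2],[0,0,0,0,0,0,2]],
  ],
)

```text
t: 8.27
tcp_pos: [0.6382, 0.1772, 0.0691]
orientation: [0.707, 0.707, 0.0, 0.0]
ft_force: [-2.4, -1.1, 4.7]
finger_gap: 0.319
gripper_force: 40.0
```

Contact at the expected height. I release and lift.

Request:
carry_out(
  series=[
    [[0,0,0,0,0,0,3.0],[0,0,0,0,0,0,3.5],[0,0,0,0,0,0,5],[0,0,0,0,0,0,7],[0,0,0,0,0,0,7],[0,0,-1,0,0,0,7],[0,0,-2,0,0,0,7],[0,0,-3,0,0,0,7],[0,0,-3,0,0,0,7],[0,0,-2,0,0,0,8.5],[0,0,0,0,0,0,8.5]],
  ],
)

```text
t: 9.18
tcp_pos: [0.6411, 0.1775, 0.1844]
orientation: [0.707, 0.707, 0.004, 0.002]
ft_force: [0.3, -0.1, 0.0]
finger_gap: 0.993
gripper_force: 0.0
```

Request:
carry_out(
  series=[
    [[1.15,-2.45,0,0,0,0,8.5],[1.15,-2.45,0,0,0,0,8.5],[1.15,-2.45,0,0,0,0,8.5],[1.15,-2.45,0,0,0,0,8.5],[1.15,-2.45,0,0,0,0,8.5],[1.15,-2.45,0,0,0,0,8.5],[1.15,-2.45,0,0,0,0,8.5],[1.15,-2.45,0,0,0,0,8.5],[0,0,2,0,0,-0.066,8.5],[0,0,3,0,0,-0.067,8.5],[0,0,3,0,0,0,8.5],[0,0,2,0,0,0,8.5]],
  ],
)

```text
t: 10.18
tcp_pos: [0.4407, 0.2688, 0.0764]
orientation: [0.658, 0.753, -0.001, -0.0]
ft_force: [-0.2, -0.4, 0.2]
finger_gap: 0.994
gripper_force: 0.0
```

Request:
carry_out(
  series=[
    [[0,0,0,0,0,0,8.5],[0,0,0,0,0,0,8.5]],
  ],
)

```text
t: 10.35
tcp_pos: [0.4416, 0.2685, 0.0778]
orientation: [0.659, 0.752, -0.001, -0.0]
ft_force: [-0.0, 0.3, 0.6]
finger_gap: 0.996
gripper_force: 0.0
```

```bash
python3 look.py 2 .639 .177; python3 - <<'E'
from h import *
G={c:grad(cv2.imread(f"pics/{c}2.png")) for c in("top","side")}
print(fit(G,"r",(.639,.177),[(.116,.065)]),fit({"side":G["side"]},"r",(.639,.177),[(.116,.065)]),fit({"side":G["side"]},"s",(.443,.269),LID))
s=get_state();print(R.from_quat(s["orientation"]).as_matrix()[:,1])
E
```

```text
10.45 [0.44295419 0.26947929 0.07952554] [ 0.11572033 -0.44497609  0.03183279] 0.9965228801175556 0.0
(array([6.37203545e-01, 1.78795529e-01, 1.66310454e-07]), np.float64(-277.2725830078125)) (array([6.36957954e-01, 1.77928837e-01, 5.73180939e-07]), np.float64(-145.16746520996094)) (array([0.44151782, 0.26851827, 0.14560754]), np.float64(-131.9185333251953))
[0.99122829 0.13214799 0.00183859]
```

View pics/v2.png

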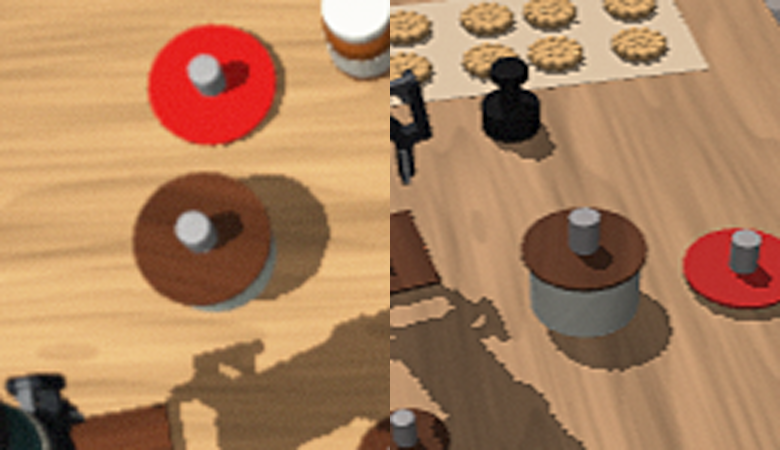

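The round lid is seated level: (200,240) on the left, (585,245) on the right. Next I grasp the square lid.

Request:
carry_out(
  series=[
    [[0,0,2,0,0,0,8.5],[0,0,2,0,0,0,8.5],[0,0,1.2,0,0,0,8.5],[0,0,0.7,0,0,0,8.5],[0,0,0.3,0,0,0,8.5],[0,0,0,0,0,0,8.5],[0,0,0,0,0,0,6],[0,0,0,0,0,0,4],[0,0,0,0,0,0,2],[0,0,0,0,0,0,2],[0,0,0,0,0,0,2],[0,0,0,0,0,0,2]],
  ],
)

```text
t: 11.45
tcp_pos: [0.4424, 0.2695, 0.0168]
orientation: [0.659, 0.753, 0.001, 0.0]
ft_force: [0.7, -0.3, 5.3]
finger_gap: 0.323
gripper_force: 40.7
```

Request:
carry_out(
  series=[
    [[0,0,0,0,0,0,2],[0,0,0,0,0,0,2],[0,0,0,0,0,0,2]],
  ],
)

```text
t: 11.7
tcp_pos: [0.4424, 0.2695, 0.0168]
orientation: [0.659, 0.753, 0.001, 0.0]
ft_force: [-0.3, 0.4, 5.6]
finger_gap: 0.32
gripper_force: 40.9
```

Request:
carry_out(
  series=[
    [[0,0,-1,0,0,0,2],[0,0,-2,0,0,0,2],[0,0,-2,0,0,0,2],[0,0,-3,0,0,0,2],[0,0,-3,0,0,0,2],[0,0,-1,0,0,0,2],[0,0,0,0,0,0.063,2],[0,0,0,0,0,0.063,2],[0,0,0,0,0,0.063,2],[0,0,0,0,0,0.063,2],[0,0,0,0,0,0.063,2],[0,0,0,0,0,0.063,2]],
  ],
)

```text
t: 12.7
tcp_pos: [0.4414, 0.2688, 0.1359]
orientation: [0.789, 0.614, -0.001, -0.0]
ft_force: [0.7, -0.9, -1.6]
finger_gap: 0.323
gripper_force: 40.0
```

Request:
carry_out(
  series=[
    [[-1.2,0.35,0,0,0,0,2],[-2.4,0.7,0,0,0,0,2],[-2.78,0.82,0,0,0,0,2],[-2.78,0.82,0,0,0,0,2],[-2.78,0.82,0,0,0,0,2],[-2.78,0.82,0,0,0,0,2],[-2.78,0.82,0,0,0,0,2],[-2.78,0.82,0,0,0,0,2],[-2.78,0.82,0,0,0,0,2],[-2.78,0.82,0,0,0,0,2],[-2.78,0.82,0,0,0,0,2],[-2.78,0.82,0,0,0,0,2]],
  ],
)

```text
t: 13.7
tcp_pos: [0.4544, -0.06, 0.1362]
orientation: [0.788, 0.616, -0.0, -0.0]
ft_force: [1.1, -0.1, -1.5]
finger_gap: 0.318
gripper_force: 40.0
```

Request:
carry_out(
  series=[
    [[-2.78,0.82,0,0,0,0,2],[-2.78,0.82,0,0,0,0,2],[-2.78,0.82,0,0,0,0,2],[-2.78,0.82,0,0,0,0,2],[-1.4,0.4,0,0,0,0,2],[-0.4,0.1,0,0,0,0,2],[0,0,1,0,0,0,2],[0,0,1,0,0,0,2],[0,0,0,0,0,0,2],[0,0,0,0,0,0,2],[0,0,0,0,0,0,2]],
  ],
)

```text
t: 14.62
tcp_pos: [0.4608, -0.1913, 0.1159]
orientation: [0.788, 0.616, -0.0, -0.0]
ft_force: [0.5, -0.2, -0.8]
finger_gap: 0.325
gripper_force: 39.9
```

```bash
python3 look.py 3 .46 -.1925; python3 - <<'E'
from h import *
G={c:grad(cv2.imread(f"pics/{c}3.png")) for c in("top","side")}
s=get_state();M=R.from_quat(s["orientation"]).as_matrix();z=s["tcp_pos"][2]-.017+.013
print(M[:,1],np.arctan2(M[1,1],M[0,1]))
print("lid",fit({"side":G["side"]},"s",s["tcp_pos"][:2],[(.116,z)]))
E
```

```text
14.7167 [ 0.46112323 -0.1917816   0.11639334] [ 0.81128023  0.40036681 -1.54932188] 0.3210673584785421 39.9434369802475
[ 9.70462479e-01 -2.41252021e-01  2.00051507e-04] -0.24365577741325053
lid (array([ 0.45899569, -0.19289346, -0.21950675]), np.float64(-124.26322937011719))
```

View pics/v3.png

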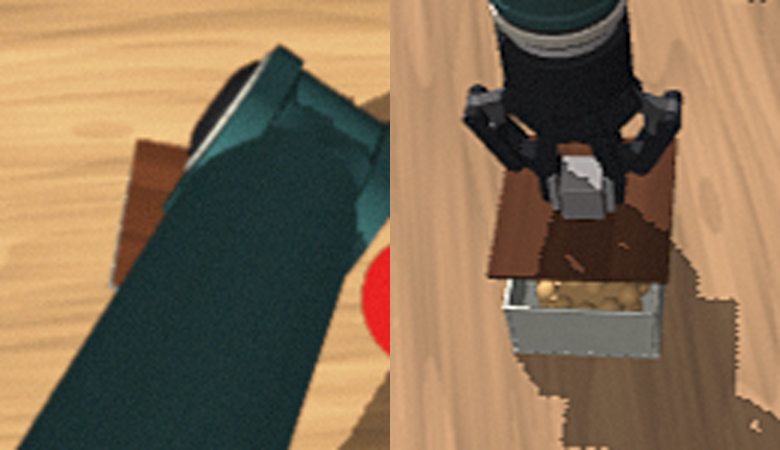

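The square lid hangs level over its tin in the right crop, at (585,215), and looks aligned. I lower it.

Request:
carry_out(
  series=[
    [[0,0,1.2,0,0,0.006,2],[0,0,1.2,0,0,0,2],[0,0,0.8,0,0,0,2],[0,0,0.4,0,0,0,2],[0,0,0.3,0,0,0,2],[0,0,0.3,0,0,0,2],[0,0,0.2,0,0,0,2],[0,0,0.1,0,0,0,2],[0,0,0.1,0,0,0,2],[0,0,0.1,0,0,0,2],[0,0,0,0,0,0,2],[0,0,0,0,0,0,2]],
  ],
)

```text
t: 15.72
tcp_pos: [0.461, -0.1924, 0.0694]
orientation: [0.79, 0.613, 0.0, 0.0]
ft_force: [0.6, -0.1, -1.8]
finger_gap: 0.318
gripper_force: 39.9
```

Request:
carry_out(
  series=[
    [[0,0,0.1,0,0,0,2],[0,0,0,0,0,0,2],[0,0,0,0,0,0,2]],
  ],
)

```text
t: 15.97
tcp_pos: [0.4611, -0.1925, 0.0688]
orientation: [0.79, 0.613, 0.0, 0.0]
ft_force: [-1.4, 1.5, 5.9]
finger_gap: 0.317
gripper_force: 40.7
```

```bash
python3 look.py 4 .46 -.1925; python3 - <<'E'
from h import *
G={c:grad(cv2.imread(f"pics/{c}4.png")) for c in("top","side")}
s=get_state();M=R.from_quat(s["orientation"]).as_matrix()
print(np.arctan2(M[1,1],M[0,1]),"lid",fit({"side":G["side"]},"s",s["tcp_pos"][:2],[(.116,.065)]))
E
```

```text
16.0667 [ 0.46109146 -0.1924692   0.06880734] [-3.24755393  0.5703158   4.77959943] 0.3210481795325832 40.767903327941895
-0.25106411882389906 lid (array([ 0.46013396, -0.19276878, -0.24823714]), np.float64(-115.2800064086914))
```

The lid is seated and its yaw matches the tin: -0.248 against -0.246. I release and retreat.

Request:
carry_out(
  series=[
    [[0,0,0,0,0,0,3.0],[0,0,0,0,0,0,3.5],[0,0,0,0,0,0,5],[0,0,0,0,0,0,7],[0,0,0,0,0,0,7],[0,0,-1,0,0,0,7],[0,0,-2,0,0,0,7],[0,0,-3,0,0,0,7],[0,0,-3,0,0,0,7],[0,0,-3,0,0,0,7]],
  ],
)

```text
t: 16.9
tcp_pos: [0.4604, -0.1927, 0.19]
orientation: [0.79, 0.613, -0.0, -0.0]
ft_force: [0.9, -0.1, 0.7]
finger_gap: 0.821
gripper_force: 0.0
```

Request:
carry_out(
  series=[
    [[2,0,-1,0,0,0,7],[3,0,0,0,0,0,7],[3,0,0,0,0,0,7],[3,0,0,0,0,0,7],[3,0,0,0,0,0,7],[3,0,0,0,0,0,7],[2,0,0,0,0,0,7],[0,0,0,0,0,0,7],[0,0,0,0,0,0,7],[0,0,0,0,0,0,7]],
  ],
)

```text
t: 17.73
tcp_pos: [0.5078, -0.0093, 0.1986]
orientation: [0.79, 0.613, -0.0, 0.0]
ft_force: [-0.5, 0.9, 0.2]
finger_gap: 0.823
gripper_force: 0.0
```

```bash
python3 look.py 5 .46 -.1925; python3 - <<'E'
from h import *
G={c:grad(cv2.imread(f"pics/{c}5.png")) for c in("top","side")}
for g in(G,{"side":G["side"]}): print("lid",fit(g,"s",(.46,-.1925),[(.116,.065)]))
E
```

```text
17.8333 [ 0.50776967 -0.00991146  0.19857532] [-1.08475887 -0.15732147  1.03918431] 0.8187975863954174 0.0
lid (array([ 0.46064601, -0.19225613, -0.24768634]), np.float64(-244.7330322265625))
lid (array([ 0.46053833, -0.19260726, -0.25132526]), np.float64(-129.31845092773438))
```

View pics/side5.png

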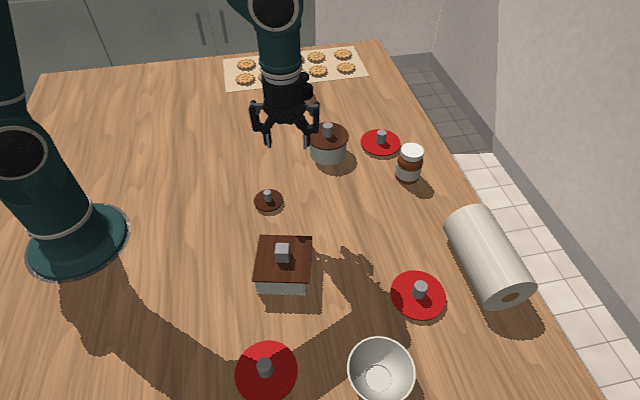

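View pics/v5.png

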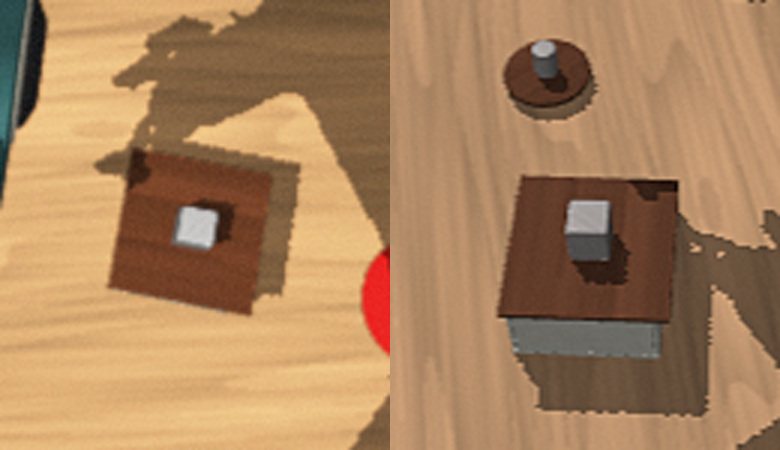

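Both tins are closed, at (328,145) and (283,265) in the side view. The lids are level and aligned, and the arm is clear.

```bash
python3 -c "
from cell import *
print(job_done())"
```

```text
the job is handed in; nothing more can be done
None
```

Both tins are closed with their own wooden lids, which look fully seated in the final pictures (square lid within about 0.1° of its tin), and the job was handed in at about 18 s of the 64 s; no verdict came back.

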